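# Raise the edge-banding spindle to its next height mark

## Robot

A 6-joint arm with a two-finger parallel gripper is mounted at the origin on the work surface. World frame = base frame: x ahead of the robot, y to its left, z up, the work surface at z = 0. Lengths are in mm, angles in rad, forces in N, time in s.
With the tool pointing down it reaches from about 350 to 875 mm from the base axis. Payload 4.2 kg.
Tool frame: the origin (TCP) lies midway between the tips of the shut fingers; the grasp point (between the pads) lies 19 mm behind it; z points along the fingers, y is the line along which they close (so a half turn about z gives the same grasp; the last joint's range is limited). The gripper opens to 85 mm and grips with 20 to 120 N. Pads are 22 mm wide; open, the fingers measure 114 mm over their backs; the gripper's body (76 mm by 85 mm) begins 54 mm behind the grasp point. The pads swing forward as they close: fully open they stand 13 mm farther back than shut.
Start: joints at [1.436, 0.385, 0.008, 0, -1.194, -0.259], TCP at [239.779, 577.153, 231.312] pointing down, gripper open.
Joint ranges: [-3.14, 3.14], [-1.21, 2.06], [-1.07, 1.41], [-3.16, 2.05], [-2.99, -0.16], [-3.1, 3.1]. Speed limits (rad/s): [2.79, 2.79, 3.14, 3.14, 3.14, 3.14].

## Interface

Orientations are given as a unit quaternion [x, y, z, w].
In Python, from bench import arm gives the robot as it stands. The module is installed in compiled form; this text tells all that it offers.
- The arm moves only by the shell command python3 -m handwheel 'ROWS' [OPENING]. ROWS is JSON, a list of rows, each an object of numbers: "x", "y", "z": the shift along the world's x, y, z each as a share of 20 cm, from -1 to 1; "ax", "ay", "az": the turn, a rotation vector about the world's x, y, z each as a share of 90 degrees, from -1 to 1. In form: [{"x": .., "y": .., "z": .., "ax": .., "ay": .., "az": ..}, ...]. A call has exactly 8 rows; each row shifts and turns the commanded pose from where the row before left it; what a row does not reach is not made up. A row lasts 1/10 s, in which the tool goes at most 50 mm and 8.59 degrees, less where a joint would pass 70% of its speed; a pose out of reach is approached as far as the arm can. A call with a number of a shift or a turn outside -1 to 1 is refused whole. A call with a gripper value outside its range is refused whole. OPENING is the opening, from -1 (shut) to 1 (fully open), set as the call begins (- or left out, the last holds). The fingers move at their own pace and stop on an object; the grip force is fixed at half the most. Time passes only in rows, so rows that do not move let the fingers close, or fill a call up. It gives the time, the measured TCP pose, the force, the opening and the grip force at its end, in the units of the state.
- arm.read_state(): the state, without advancing time (a new reading comes with each control period).
- arm.get_image(name): name is "side" or "top" or "wrist"; returns the picture (420x560x3 uint8, red, green, blue); there is no depth.
- arm.camera_params(name): a dict with "K" (3x3 intrinsics, pixels), "k1" (the pictures are not rectified: a ray, as slopes to the right and down, at radius r is drawn at 1 + k1 r^2 times it, then the intrinsics apply), "position" and "orientation" of the camera in the world. Camera axes: x right, y down, z forward; pixel columns grow to the right and rows downward; lengths in mm; the calibration is good to about 2 mm. A picture is of the moment at which its call begins: read the wrist's pose just before it. camera_params takes no time and is no camera call; for the wrist camera it gives the pose at the moment of the call.
- arm.job_done(): hands the job in; it is judged then, once.
The state is a dict: "clock": time; "joints": joint angles; "joint_vel": joint speeds; "joint_efforts": joint torques, N m; "position": TCP position; "ee_rot": TCP orientation; "contact_force": force on the tool from outside, world axes, zero at the start; "wrist_torque": the same for the moment, N m; "gripper_width": finger opening in mm; "grasp_force": force on a finger pad.
Only numpy, scipy, OpenCV 4.12 (cv2) and the standard library are available. Lean on these libraries where they do the work, as an engineer would, in place of code of your own. Each camera call takes 0.05 s, during which the arm holds its last target. There are 200 camera calls.

## Task

Slide the pale roll of edge banding up off the spindle of the blue holder and lay it flat in the grey tray, without dropping it. Then, without dragging, tipping or lifting the holder, draw that holder's steel spindle straight up in its bore until its red band stands fully clear of the block while the yellow band below it is still hidden inside, and finish there, still holding the spindle steady at that height so that I can lock it. Leave the red holder with its dark roll and everything else on the bench alone.

Things in the scene. Friction and masses are not known exactly. Their poses are not given: they have to be found in the camera images.
- holder: The blue holder, origin at its underside's centre: a block 85 x 85 mm, top face 80 mm above the bench, on a dark steel foot plate 120 (x) x 100 (y) x 8 mm. A black lock-screw knob, for looks only, sticks out 22 mm from its +x side at 45 mm height. It stands loose on the bench by its weight (1.8 kg).
- bore_mouth (a point): Centre of the bore's mouth on the blue block's top face, 80 mm above the bench; z is the bore's axis, up. The bore is blind, 65 mm deep and 21.5 mm wide.
- spindle_top (a point): Top centre of the blue holder's loose steel spindle, a plain rod 20 mm across, 123 mm long; z points up along it. At the start it rests on the bore's floor, its top 58 mm above bore_mouth. The red band's lower edge clears the block once the top is 85 mm above bore_mouth; the yellow band begins to show at 99 mm.
- spindle: The same spindle, origin at the centre of its foot; about 0.3 kg. From the foot: yellow band 12 to 24 mm, bare steel, red band 38 to 50 mm, bare steel. It slides freely in the bore (0.75 mm play all round) and sinks back if let go.
- roll_mid (a point): Centre of the pale wood roll of edge banding, half-way up: 56 mm outside, 26 mm hole, 40 mm high, rigid, about 0.09 kg; z is its axis. At the start it lies on the blue block's top face round the spindle, which sticks out 18 mm above it.
- tray_in (a point): Centre of the inner floor of the grey square tray, 5 mm above the bench; the tray is fixed, 170 x 170 mm outside, walls 5 mm thick and 22 mm high over the bench; x and y run along its sides.
- other_holder: Bystander: a red holder of the same shape and size, fixed to the bench; origin at its underside's centre; its own spindle's top stands 138 mm above the bench.
- other_roll_mid (a point): Bystander: centre of the dark roll (same size as the pale one) on the red holder.
- glue_mid (a point): Bystander: centre of a yellow glue bottle, 60 mm across, 150 mm high, standing.
- jar_mid (a point): Bystander: centre of a brass-coloured screw jar, 64 mm across, 80 mm high.
- screwdriver_grip (a point): Bystander: handle of an orange screwdriver lying on the bench.
- offcut_mid (a point): Bystander: centre of a wood offcut, 60 x 150 x 35 mm, lying flat.
- mallet_grip (a point): Bystander: handle of a wooden-handled hammer lying on the bench.
Not all that is in view belongs to the job. Leave any pink or turquoise look-alike of the part that bears roll_mid alone.

How it is judged:
By the outcome, as a careful person would: the job done as asked, in the order asked, and still so for the second after the job is handed in, while the arm keeps its last pose, push and grip.
It also fails if it takes over 59 s, if anything falls off the work surface, if the arm or the gripper's body presses on something with over 40 N, if the wrist force passes 120 N, or if a joint passes its speed limit or range.

## Working session

There is one attempt and no reset: what is moved stays moved. The work goes in short steps, Python scripts to look and compute and a shell command to move; the robot and the scene stay as the last step left them, time stands still between calls to the robot, and variables do not carry over. Pictures are saved under pics/ and viewed, at most 10 in all, crops included, and the job is handed in when it is done.

```bash
mkdir -p pics
cat > h.py <<'E'
import numpy as np, cv2
from bench import arm
from scipy.spatial.transform import Rotation as R
def save(n,f,crop=None,s=1):
    im=arm.get_image(n)
    im=cv2.cvtColor(np.asarray(im),cv2.COLOR_RGB2BGR); cv2.imwrite(f'pics/{f}_raw.png',im)
    o=im if crop is None else im[crop[1]:crop[3],crop[0]:crop[2]]
    cv2.imwrite(f'pics/{f}.png',cv2.resize(o,None,fx=s,fy=s,interpolation=cv2.INTER_CUBIC)); return im
def ray(P,u,v):
    K=np.array(P['K']); k=P['k1']
    d=np.array([(u-K[0,2])/K[0,0],(v-K[1,2])/K[1,1]]); x=d.copy()
    for _ in range(20): x=d/(1+k*(x@x))
    return np.array(P['position']),R.from_quat(P['orientation']).apply([x[0],x[1],1])
def onz(P,u,v,z):
    o,d=ray(P,u,v); return o+d*(z-o[2])/d[2]
def proj(P,X):
    K=np.array(P['K']); c=R.from_quat(P['orientation']).inv().apply(np.array(X)-np.array(P['position']))
    x=c[:2]/c[2]; x=x*(1+P['k1']*(x@x)); return K[0,0]*x[0]+K[0,2],K[1,1]*x[1]+K[1,2]
E
python3 - <<'E'
from h import *
a=save('top','top0');b=save('side','side0')
cv2.imwrite('pics/both.png',cv2.resize(np.hstack([a,b]),(800,300)))
for n in('top','side','wrist'):print(n,arm.camera_params(n))
print(arm.read_state())
E
```

```text
top {'K': array([[461.65051542,   0.        , 272.01021251],
       [  0.        , 461.65051542, 199.24846712],
       [  0.        ,   0.        ,   1.        ]]), 'k1': -0.034895496576615934, 'position': array([ 353.05315987,   20.88847973, 1222.93935628]), 'orientation': array([ 0.71332757, -0.69539003,  0.06817068, -0.05430702])}
side {'K': array([[458.32228563,   0.        , 275.10207926],
       [  0.        , 458.32228563, 208.07047583],
       [  0.        ,   0.        ,   1.        ]]), 'k1': -0.05222896932935748, 'position': array([ 221.81950079, -822.30751558, 1028.46203298]), 'orientation': array([ 0.91288186, -0.16816134,  0.07458081, -0.36442582])}
wrist {'K': array([[321.62999104,   0.        , 282.63561382],
       [  0.        , 321.62999104, 206.6107943 ],
       [  0.        ,   0.        ,   1.        ]]), 'k1': -0.030213944093938364, 'position': array([314.46151205, 545.64097646, 373.43575132]), 'orientation': array([-0.54775963,  0.82128595,  0.13219681, -0.08929045])}
{'clock': 0.1, 'joints': array([ 1.43555768e+00,  3.85484902e-01,  6.75628148e-03, -3.78074157e-04,
       -1.19402914e+00, -2.58582037e-01]), 'joint_vel': array([-0.00018249, -0.00207608,  0.00450221,  0.00091809, -0.00011334,
        0.00064682]), 'joint_efforts': array([-4.03975209e-04, -3.93317699e+01,  1.88930154e+01,  4.19802144e+00,
       -2.55031671e-03,  4.30226734e-06]), 'position': array([239.63349515, 576.66671539, 230.33384111]), 'ee_rot': array([ 9.80661590e-01, -1.95708592e-01, -1.14931228e-04,  9.89683576e-04]), 'contact_force': array([ 0.44531479, -0.0750511 , -0.70947495]), 'wrist_torque': array([ 0.04082049, -0.03364519, -0.04188942]), 'grasp_force': 0.0, 'gripper_width': 85.54424934051534}
```

View pics/top0.png

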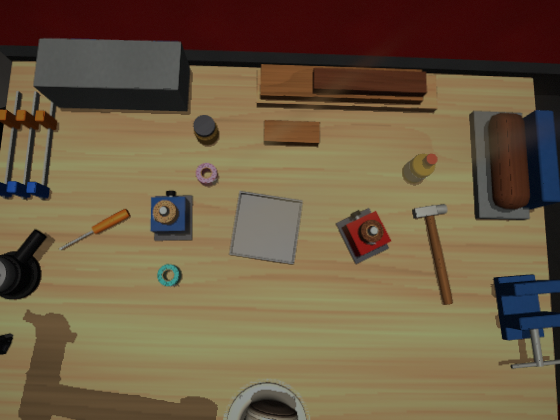

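View pics/side0.png

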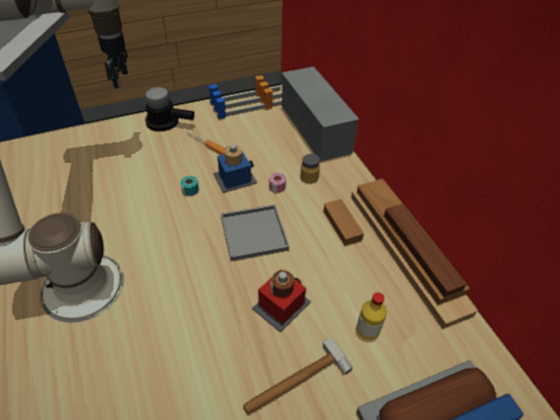

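Top view: the blue holder is at (168,213) with the pale tan roll at (164,211). The red holder with the dark roll is at (368,235) and the tray at (266,228). Ring candidates are pale (164,211), pink (207,174), turquoise (169,275) and dark (370,232). Only the tan one on the blue block fits. I'll confirm that in a crop and measure.

Run:
```python
from h import *
im=cv2.imread('pics/top0_raw.png'); im2=cv2.imread('pics/side0_raw.png')
cv2.imwrite('pics/crop.png',np.hstack([cv2.resize(im[170:250,125:225],(400,320),interpolation=cv2.INTER_CUBIC),cv2.resize(im2[130:210,195:295],(400,320),interpolation=cv2.INTER_CUBIC)]))
P=arm.camera_params('top');S=arm.camera_params('side')
def blob(m,near):
    n,l,st,c=cv2.connectedComponentsWithStats(m.astype(np.uint8)); 
    return min([(np.hypot(*(c[i]-near)),i) for i in range(1,n) if st[i,4]>15])[1],l,st,c
for nm,I,Q,nr,rr,tr in(('top',im,P,(168,213),(368,233),(266,228)),('side',im2,S,(235,168),(280,295),(254,232))):
    h=cv2.cvtColor(I,cv2.COLOR_BGR2HSV).astype(int)
    H,Sa,V=h[...,0],h[...,1],h[...,2]
    i,l,st,c=blob((H>100)&(H<130)&(Sa>120)&(V>50),nr); print(nm,'blue',st[i],c[i])
    cnt=cv2.findContours((l==i).astype(np.uint8),0,2)[0][0]; r=cv2.minAreaRect(cnt);print(r)
    if nm=='top': print([onz(Q,*p,80)[:2].round(1) for p in cv2.boxPoints(r)])
    i,l,st,c=blob((Sa<60)&(V>60)&(V<190),tr); print('tray',st[i],c[i])
    cnt=cv2.findContours((l==i).astype(np.uint8),0,2)[0][0]; r=cv2.minAreaRect(cnt);print(r)
    if nm=='top': 
        b=[onz(Q,*p,22)[:2].round(1) for p in cv2.boxPoints(r)];print(b,np.mean(b,0))
    x0,y0,x1,y1=(150,195,185,230) if nm=='top' else (220,140,255,170)
    sub=(Sa<70)&(V>110); sub[:y0]=0;sub[y1:]=0;sub[:,:x0]=0;sub[:,x1:]=0
    n,l,st,c=cv2.connectedComponentsWithStats(sub.astype(np.uint8));print('spindle',st[1:],c[1:])
print(onz(P,163.5,211,138))
```

```text
top blue [151 197  34  34 602] [170.01827243 215.02325581]
((167.5, 213.5), (33.0, 33.0), 90.0)
[array([551. , 304.3]), array([553.3, 221.7]), array([470.3, 217. ]), array([468.1, 298.7])]
tray [ 229  191   74   73 4154] [265.80669234 227.41791045]
((265.9335021972656, 227.1820831298828), (65.15650177001953, 64.54827880859375), 8.746162414550781)
[array([416.8, 108. ]), array([585.3,  88.6]), array([563.4, -82.4]), array([395.4, -59. ])] [490.225  13.8  ]
spindle [[170 196   2   1   2]
 [159 206   8   8  42]
 [153 214   1   3   3]
 [150 218   1   1   1]
 [150 227   1   2   2]] [[170.5        196.        ]
 [162.4047619  209.88095238]
 [153.         215.        ]
 [150.         218.        ]
 [150.         227.5       ]]
side blue [218 154  33  19 260] [233.03846154 164.47307692]
((234.14022827148438, 163.08453369140625), (17.345726013183594, 31.785362243652344), 87.39744567871094)
tray [ 221  205   69   53 2574] [253.63092463 231.27428127]
((254.63771057128906, 230.0679168701172), (45.703556060791016, 62.04380798339844), 79.3803482055664)
spindle [[230 144   6   4  22]
 [242 151   7  10  14]] [[232.5        145.63636364]
 [245.         155.5       ]]
[508.12516293 258.066846   138.        ]
```

View pics/crop.png

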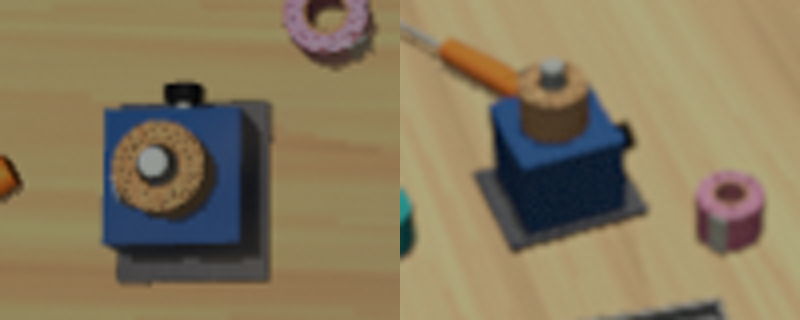

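Confirmed: the pale speckled roll round the steel spindle is on the blue block, at top-view (164,211). The pink roll (207,174) and turquoise roll (169,275) lie apart on the bench. I'll move above it and line the fingers up along world y.

```bash
python3 -m handwheel '[{"x":0.084,"y":-0.1,"az":0.0157},{"x":0.084,"y":-0.1,"az":0.0157},{"x":0.084,"y":-0.1,"az":0.0157},{"x":0.084,"y":-0.1,"az":0.0157},{"x":0.084,"y":-0.1,"az":0.0157},{"x":0.084,"y":-0.1,"az":0.0157},{"x":0.084,"y":-0.1,"az":0.0157},{"x":0.084,"y":-0.1,"az":0.0157}]' 1
python3 -m handwheel '[{"x":0.084,"y":-0.1,"az":0.0157},{"x":0.084,"y":-0.1,"az":0.0157},{"x":0.084,"y":-0.1,"az":0.0157},{"x":0.084,"y":-0.1,"az":0.0157},{"x":0.084,"y":-0.1,"az":0.0157},{"x":0.084,"y":-0.1,"az":0.0157},{"x":0.084,"y":-0.1,"az":0.0157},{"x":0.084,"y":-0.1,"az":0.0157}]'
python3 -m handwheel '[{"x":0},{"x":0},{"x":0},{"x":0},{"x":0},{"x":0},{"x":0},{"x":0}]'
python3 - <<'E'
from h import *
print(R.from_quat(arm.read_state()['ee_rot']).as_matrix().round(4))
P=arm.camera_params('wrist');print(P)
save('wrist','w1')
for z in(80,120,138):print(proj(P,[509,258.5,z]))
import pickle;pickle.dump(P,open('w1.pkl','wb'))
E
```

```text
[[ 9.234e-01 -3.838e-01 -6.000e-04]
 [-3.838e-01 -9.234e-01 -1.900e-03]
 [ 2.000e-04  2.000e-03 -1.000e+00]]
{'K': array([[321.62999104,   0.        , 282.63561382],
       [  0.        , 321.62999104, 206.6107943 ],
       [  0.        ,   0.        ,   1.        ]]), 'k1': -0.030213944093938364, 'position': array([314.46151205, 545.64097646, 373.43575132]), 'orientation': array([-0.54775963,  0.82128595,  0.13219681, -0.08929045])}
(np.float64(560.40217803839), np.float64(-331.18722893615666))
(np.float64(601.6710048983382), np.float64(-389.6919198134152))
(np.float64(618.3020495167918), np.float64(-410.65131849929867))invalid input at $[0]: expected keys x, y, z, ax, ay, az
invalid input at $[0]: expected keys x, y, z, ax, ay, az
invalid input at $[0]: expected keys x, y, z, ax, ay, az
```

View pics/w1.png

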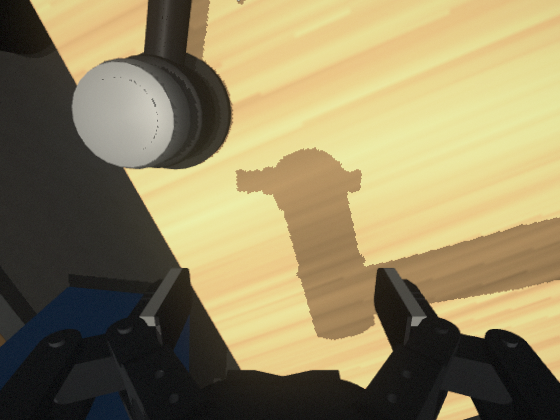

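The view is unmoved: it shows the fingers at the bottom and a black lamp at the upper left. The calls were refused because every row needs all six keys.

```bash
python3 -m handwheel '[{"x":0.084,"y":-0.1,"z":0,"ax":0,"ay":0,"az":0.0157},{"x":0.084,"y":-0.1,"z":0,"ax":0,"ay":0,"az":0.0157},{"x":0.084,"y":-0.1,"z":0,"ax":0,"ay":0,"az":0.0157},{"x":0.084,"y":-0.1,"z":0,"ax":0,"ay":0,"az":0.0157},{"x":0.084,"y":-0.1,"z":0,"ax":0,"ay":0,"az":0.0157},{"x":0.084,"y":-0.1,"z":0,"ax":0,"ay":0,"az":0.0157},{"x":0.084,"y":-0.1,"z":0,"ax":0,"ay":0,"az":0.0157},{"x":0.084,"y":-0.1,"z":0,"ax":0,"ay":0,"az":0.0157}]' 1
python3 -m handwheel '[{"x":0.084,"y":-0.1,"z":0,"ax":0,"ay":0,"az":0.0157},{"x":0.084,"y":-0.1,"z":0,"ax":0,"ay":0,"az":0.0157},{"x":0.084,"y":-0.1,"z":0,"ax":0,"ay":0,"az":0.0157},{"x":0.084,"y":-0.1,"z":0,"ax":0,"ay":0,"az":0.0157},{"x":0.084,"y":-0.1,"z":0,"ax":0,"ay":0,"az":0.0157},{"x":0.084,"y":-0.1,"z":0,"ax":0,"ay":0,"az":0.0157},{"x":0.084,"y":-0.1,"z":0,"ax":0,"ay":0,"az":0.0157},{"x":0.084,"y":-0.1,"z":0,"ax":0,"ay":0,"az":0.0157}]'
python3 -m handwheel '[{"x":0,"y":0,"z":0,"ax":0,"ay":0,"az":0},{"x":0,"y":0,"z":0,"ax":0,"ay":0,"az":0},{"x":0,"y":0,"z":0,"ax":0,"ay":0,"az":0},{"x":0,"y":0,"z":0,"ax":0,"ay":0,"az":0},{"x":0,"y":0,"z":0,"ax":0,"ay":0,"az":0},{"x":0,"y":0,"z":0,"ax":0,"ay":0,"az":0},{"x":0,"y":0,"z":0,"ax":0,"ay":0,"az":0},{"x":0,"y":0,"z":0,"ax":0,"ay":0,"az":0}]'
python3 - <<'E'
from h import *
print(R.from_quat(arm.read_state()['ee_rot']).as_matrix().round(4))
P=arm.camera_params('wrist');print(P['position'],P['orientation'])
save('wrist','w2')
for z in(80,120,138):print(proj(P,[509,258.5,z]))
import pickle;pickle.dump(P,open('w2.pkl','wb'))
E
```

```text
clock: 0.95
position: [374.6, 416.1, 231.0]
ee_rot: [0.995, -0.098, -0.0, 0.0]
contact_force: [0.2, -0.5, -0.0]
gripper_width: 85.8
grasp_force: 0.0
clock: 1.75
position: [509.0, 256.2, 231.0]
ee_rot: [1.0, 0.001, -0.0, 0.0]
contact_force: [-0.6, 0.2, 0.9]
gripper_width: 85.4
grasp_force: 0.0
clock: 2.55
position: [508.5, 257.3, 231.3]
ee_rot: [1.0, 0.0, 0.0, -0.0]
contact_force: [0.2, 0.4, -0.3]
gripper_width: 85.7
grasp_force: 0.0
[[ 1.     0.001  0.   ]
 [ 0.001 -1.     0.   ]
 [ 0.    -0.    -1.   ]]
[589.47038368 257.20685301 374.43718848] [ 0.6983583  -0.69773552 -0.11274895  0.11290927]
(np.float64(281.1683914127082), np.float64(189.31919331484485))
(np.float64(280.96352383466393), np.float64(202.046898992557))
(np.float64(280.8510716640462), np.float64(209.03752681936896))
```

View pics/w2.png

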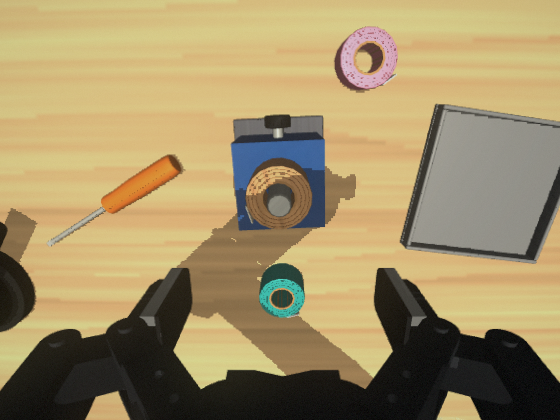

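The wrist view shows the blue holder with the knob up (+x) at (277,122), the spindle top near (279,205), and the roll round it. The tray is at right (490,185). The measurements agree, so I'll refine them.

Run:
```python
from h import *
import pickle
P=pickle.load(open('w2.pkl','rb'));im=cv2.imread('pics/w2_raw.png')
hsv=cv2.cvtColor(im,cv2.COLOR_BGR2HSV).astype(int);H,S,V=hsv[...,0],hsv[...,1],hsv[...,2]
def comp(m,near,area=60):
    n,l,st,c=cv2.connectedComponentsWithStats(m.astype(np.uint8))
    i=min((np.hypot(*(c[i]-near)),i) for i in range(1,n) if st[i,4]>area)[1]
    return max(cv2.findContours((l==i).astype(np.uint8),0,1)[0],key=len),st[i],c[i]
print(hsv[195:216:3,279],hsv[205,262:298:3])
g=(S<60)&(V>60);g[:185]=0;g[225:]=0;g[:,:255]=0;g[:,310:]=0
c,st,ce=comp(g,(279,205));(u,v),r=cv2.minEnclosingCircle(c);print('spin',st,ce,(u,v),r,onz(P,*ce,138),onz(P,u,v,138),'px radius exp',321.6*10/236)
o=(H<25)&(S>60);o[:150]=0;o[240:]=0;o[:,:235]=0;o[:,320:]=0
b=(H>100)&(H<130)&(S>120)&(V>40)
c,st,ce=comp(b,(280,180),500);r=cv2.minAreaRect(c);print('blue',st,r);
for p in [(234,141),(325,138),(325,226),(239,230)]:print(onz(P,*p,80).round(1))
t=(S<50)&(V>60)&(V<210)
c,st,ce=comp(t,(490,185),2000);print('tray',st,ce,cv2.minAreaRect(c),onz(P,*ce,5))
for p in [(439,105),(403,244),(537,262)]:print(onz(P,*p,22).round(1))
```

```text
[[ 25  31  99]
 [ 26  26 139]
 [ 22  28 137]
 [ 26  28 138]
 [ 25  25 134]
 [ 26  27 132]
 [ 26  27 134]] [[ 15 134 133]
 [ 15 126  83]
 [ 30  24 118]
 [ 28  26 140]
 [ 24  28 135]
 [ 26  26 136]
 [ 26  26 135]
 [ 25  25 134]
 [ 28  23 133]
 [ 25  26 126]
 [ 16 115  69]
 [ 16 135 130]]
spin [267 185  25  32 669] [278.80717489 199.91330344] (278.5, 199.85484313964844) 16.21479606628418 [516.41265028 260.06605983 138.        ] [516.45950352 260.30221151 138.        ] px radius exp 13.627118644067796
blue [ 232  139   93   66 2788] ((278.599853515625, 172.9960174560547), (64.78819274902344, 91.366943359375), 87.70938873291016)
[554.3 301.2  80. ]
[557.  218.9  80. ]
[471.6 215.4  80. ]
[467.3 300.2  80. ]
tray [  401   104   159   159 18284] [485.19908116 182.9837016 ] ((485.1600036621094, 184.8800048828125), (151.60369873046875, 147.6439208984375), 8.13010311126709) [496.8268223   14.81247794   5.        ]
[585.6  92.2  22. ]
[425.1 111.8  22. ]
[399.7 -61.5  22. ]
```

```bash
python3 -m handwheel '[{"x":0.0145,"y":0.012,"z":-0.08,"ax":0,"ay":0,"az":0},{"x":0,"y":0,"z":-0.08,"ax":0,"ay":0,"az":0},{"x":0,"y":0,"z":-0.08,"ax":0,"ay":0,"az":0},{"x":0,"y":0,"z":-0.08,"ax":0,"ay":0,"az":0},{"x":0,"y":0,"z":-0.07,"ax":0,"ay":0,"az":0},{"x":0,"y":0,"z":-0.06,"ax":0,"ay":0,"az":0},{"x":0,"y":0,"z":-0.05,"ax":0,"ay":0,"az":0},{"x":0,"y":0,"z":-0.05,"ax":0,"ay":0,"az":0}]'
python3 -m handwheel '[{"x":0,"y":0,"z":-0.05,"ax":0,"ay":0,"az":0},{"x":0,"y":0,"z":-0.05,"ax":0,"ay":0,"az":0},{"x":0,"y":0,"z":-0.05,"ax":0,"ay":0,"az":0},{"x":0,"y":0,"z":-0.04,"ax":0,"ay":0,"az":0},{"x":0,"y":0,"z":-0.03,"ax":0,"ay":0,"az":0},{"x":0,"y":0,"z":0,"ax":0,"ay":0,"az":0},{"x":0,"y":0,"z":0,"ax":0,"ay":0,"az":0},{"x":0,"y":0,"z":0,"ax":0,"ay":0,"az":0}]'
python3 - <<'E'
from h import *
save('wrist','w3')
E
```

```text
clock: 3.4
position: [511.7, 259.6, 120.8]
ee_rot: [1.0, 0.0, 0.0, -0.0]
contact_force: [0.6, -0.7, 0.3]
gripper_width: 85.4
grasp_force: 0.0
clock: 4.2
position: [511.8, 259.8, 77.8]
ee_rot: [1.0, 0.0, 0.0, -0.0]
contact_force: [-0.3, 0.2, 0.3]
gripper_width: 85.3
grasp_force: 0.0
```

View pics/w3.png

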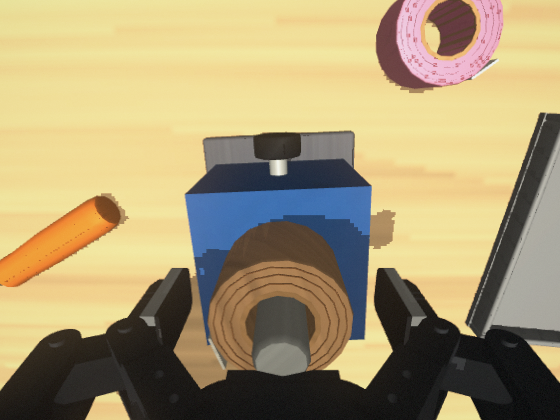

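Centred: roll at columns 209–353 and fingers at 189–375, both with a midpoint of about 281.5. I'll close on it.

```bash
python3 -m handwheel '[{"x":0,"y":0,"z":0.01,"ax":0,"ay":0,"az":0},{"x":0,"y":0,"z":0,"ax":0,"ay":0,"az":0},{"x":0,"y":0,"z":0,"ax":0,"ay":0,"az":0},{"x":0,"y":0,"z":0,"ax":0,"ay":0,"az":0},{"x":0,"y":0,"z":0,"ax":0,"ay":0,"az":0},{"x":0,"y":0,"z":0,"ax":0,"ay":0,"az":0},{"x":0,"y":0,"z":0,"ax":0,"ay":0,"az":0},{"x":0,"y":0,"z":0,"ax":0,"ay":0,"az":0}]' -1
```

```text
clock: 5.05
position: [512.1, 260.0, 80.4]
ee_rot: [1.0, 0.001, 0.001, -0.0]
contact_force: [-0.3, 0.6, 5.2]
gripper_width: 55.6
grasp_force: 63.6
```

```bash
python3 -m handwheel '[{"x":0,"y":0,"z":0.01,"ax":0,"ay":0,"az":0},{"x":0,"y":0,"z":0.02,"ax":0,"ay":0,"az":0},{"x":0,"y":0,"z":0.03,"ax":0,"ay":0,"az":0},{"x":0,"y":0,"z":0.03,"ax":0,"ay":0,"az":0},{"x":0,"y":0,"z":0.03,"ax":0,"ay":0,"az":0},{"x":0,"y":0,"z":0.03,"ax":0,"ay":0,"az":0},{"x":0,"y":0,"z":0.03,"ax":0,"ay":0,"az":0},{"x":0,"y":0,"z":0.03,"ax":0,"ay":0,"az":0}]'
python3 -m handwheel '[{"x":0,"y":0,"z":0.03,"ax":0,"ay":0,"az":0},{"x":0,"y":0,"z":0.04,"ax":0,"ay":0,"az":0},{"x":0,"y":0,"z":0.05,"ax":0,"ay":0,"az":0},{"x":0,"y":0,"z":0.05,"ax":0,"ay":0,"az":0},{"x":0,"y":0,"z":0.05,"ax":0,"ay":0,"az":0},{"x":0,"y":0,"z":0.05,"ax":0,"ay":0,"az":0},{"x":0,"y":0,"z":0.03,"ax":0,"ay":0,"az":0},{"x":0,"y":0,"z":0,"ax":0,"ay":0,"az":0}]'
python3 - <<'E'
from h import *
a=save('wrist','w4')
b=save('side','s4'); cv2.imwrite('pics/m4.png',np.hstack([cv2.resize(a,(480,360)),cv2.resize(b[90:210,170:270],(300,360),interpolation=cv2.INTER_CUBIC)]))
E
```

```text
clock: 5.85
position: [511.5, 259.6, 121.9]
ee_rot: [1.0, 0.0, 0.0, -0.0]
contact_force: [-0.0, -0.3, 0.0]
gripper_width: 55.3
grasp_force: 63.5
clock: 6.65
position: [512.0, 260.0, 182.6]
ee_rot: [1.0, 0.0, 0.001, -0.001]
contact_force: [-0.2, -0.1, -1.0]
gripper_width: 55.7
grasp_force: 63.5
```

View pics/m4.png

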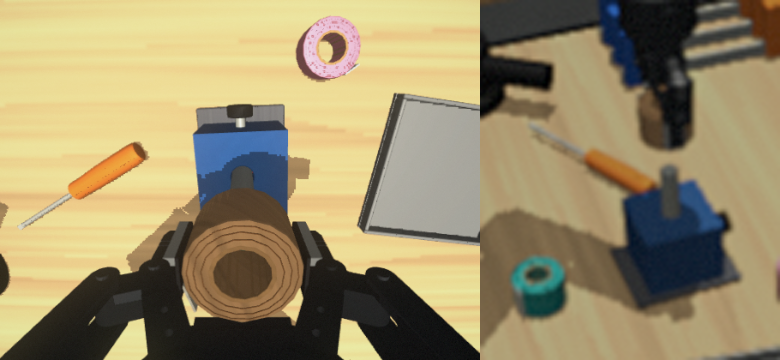

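The roll is free of the spindle and the spindle stayed down in the block (side-view crop). I'll carry it over the tray.

```bash
python3 -m handwheel '[{"x":-0.0125,"y":-0.05,"z":0,"ax":0,"ay":0,"az":0},{"x":-0.0125,"y":-0.1,"z":0,"ax":0,"ay":0,"az":0},{"x":-0.0125,"y":-0.15,"z":0,"ax":0,"ay":0,"az":0},{"x":-0.0125,"y":-0.2,"z":0,"ax":0,"ay":0,"az":0},{"x":-0.0125,"y":-0.2,"z":0,"ax":0,"ay":0,"az":0},{"x":-0.0125,"y":-0.2,"z":0,"ax":0,"ay":0,"az":0},{"x":-0.0125,"y":-0.15,"z":0,"ax":0,"ay":0,"az":0},{"x":-0.01,"y":-0.1,"z":0,"ax":0,"ay":0,"az":0}]'
python3 -m handwheel '[{"x":0,"y":-0.06,"z":-0.05,"ax":0,"ay":0,"az":0},{"x":0,"y":-0.0125,"z":-0.1,"ax":0,"ay":0,"az":0},{"x":0,"y":0,"z":-0.12,"ax":0,"ay":0,"az":0},{"x":0,"y":0,"z":-0.12,"ax":0,"ay":0,"az":0},{"x":0,"y":0,"z":-0.12,"ax":0,"ay":0,"az":0},{"x":0,"y":0,"z":-0.1,"ax":0,"ay":0,"az":0},{"x":0,"y":0,"z":-0.08,"ax":0,"ay":0,"az":0},{"x":0,"y":0,"z":-0.06,"ax":0,"ay":0,"az":0}]'
python3 -m handwheel '[{"x":0,"y":0,"z":-0.03,"ax":0,"ay":0,"az":0},{"x":0,"y":0,"z":-0.02,"ax":0,"ay":0,"az":0},{"x":0,"y":0,"z":-0.02,"ax":0,"ay":0,"az":0},{"x":0,"y":0,"z":-0.02,"ax":0,"ay":0,"az":0},{"x":0,"y":0,"z":-0.015,"ax":0,"ay":0,"az":0},{"x":0,"y":0,"z":-0.01,"ax":0,"ay":0,"az":0},{"x":0,"y":0,"z":0,"ax":0,"ay":0,"az":0},{"x":0,"y":0,"z":0,"ax":0,"ay":0,"az":0}]'
```

```text
clock: 7.55
position: [490.2, 26.2, 181.1]
ee_rot: [1.0, -0.001, -0.001, 0.0]
contact_force: [-0.3, 1.0, -0.3]
gripper_width: 55.4
grasp_force: 63.6
clock: 8.35
position: [490.7, 14.3, 29.4]
ee_rot: [1.0, 0.0, -0.001, 0.0]
contact_force: [-0.4, 0.0, -0.8]
gripper_width: 55.3
grasp_force: 63.6
clock: 9.15
position: [492.1, 15.1, 8.4]
ee_rot: [1.0, 0.0, 0.0, -0.0]
contact_force: [0.3, 0.1, -1.4]
gripper_width: 55.6
grasp_force: 63.6
```

```bash
python3 -m handwheel '[{"x":0,"y":0,"z":-0.005,"ax":0,"ay":0,"az":0},{"x":0,"y":0,"z":-0.005,"ax":0,"ay":0,"az":0},{"x":0,"y":0,"z":-0.0025,"ax":0,"ay":0,"az":0},{"x":0,"y":0,"z":-0.0025,"ax":0,"ay":0,"az":0},{"x":0,"y":0,"z":0,"ax":0,"ay":0,"az":0},{"x":0,"y":0,"z":0,"ax":0,"ay":0,"az":0},{"x":0,"y":0,"z":0,"ax":0,"ay":0,"az":0},{"x":0,"y":0,"z":0,"ax":0,"ay":0,"az":0}]'
```

```text
clock: 9.95
position: [492.0, 15.0, 5.4]
ee_rot: [1.0, 0.0, 0.0, 0.0]
contact_force: [-1.1, -0.0, 2.0]
gripper_width: 55.6
grasp_force: 63.8
```

```bash
python3 -m handwheel '[{"x":0,"y":0,"z":-0.003,"ax":0,"ay":0,"az":0},{"x":0,"y":0,"z":0,"ax":0,"ay":0,"az":0},{"x":0,"y":0,"z":0,"ax":0,"ay":0,"az":0},{"x":0,"y":0,"z":0,"ax":0,"ay":0,"az":0},{"x":0,"y":0,"z":0,"ax":0,"ay":0,"az":0},{"x":0,"y":0,"z":0,"ax":0,"ay":0,"az":0},{"x":0,"y":0,"z":0,"ax":0,"ay":0,"az":0},{"x":0,"y":0,"z":0,"ax":0,"ay":0,"az":0}]'
python3 -m handwheel '[{"x":0,"y":0,"z":0,"ax":0,"ay":0,"az":0},{"x":0,"y":0,"z":0,"ax":0,"ay":0,"az":0},{"x":0,"y":0,"z":0,"ax":0,"ay":0,"az":0},{"x":0,"y":0,"z":0,"ax":0,"ay":0,"az":0},{"x":0,"y":0,"z":0,"ax":0,"ay":0,"az":0},{"x":0,"y":0,"z":0,"ax":0,"ay":0,"az":0},{"x":0,"y":0,"z":0,"ax":0,"ay":0,"az":0},{"x":0,"y":0,"z":0,"ax":0,"ay":0,"az":0}]' 1
```

```text
clock: 10.75
position: [492.0, 15.0, 5.4]
ee_rot: [1.0, 0.0, 0.0, 0.0]
contact_force: [-3.0, -0.3, 5.9]
gripper_width: 55.7
grasp_force: 64.3
clock: 11.55
position: [492.0, 15.1, 4.7]
ee_rot: [1.0, 0.0, -0.0, 0.0]
contact_force: [0.2, 0.3, 0.9]
gripper_width: 85.7
grasp_force: 0.0
```

```bash
python3 -m handwheel '[{"x":0,"y":0,"z":0.03,"ax":0,"ay":0,"az":0},{"x":0,"y":0,"z":0.08,"ax":0,"ay":0,"az":0},{"x":0,"y":0,"z":0.12,"ax":0,"ay":0,"az":0},{"x":0,"y":0,"z":0.15,"ax":0,"ay":0,"az":0},{"x":0,"y":0,"z":0.15,"ax":0,"ay":0,"az":0},{"x":0,"y":0,"z":0.15,"ax":0,"ay":0,"az":0},{"x":0,"y":0,"z":0.15,"ax":0,"ay":0,"az":0},{"x":0,"y":0,"z":0.05,"ax":0,"ay":0,"az":0}]'
python3 -m handwheel '[{"x":0.0125,"y":0.05,"z":0,"ax":0,"ay":0,"az":0},{"x":0.0125,"y":0.1,"z":0,"ax":0,"ay":0,"az":0},{"x":0.0125,"y":0.15,"z":0,"ax":0,"ay":0,"az":0},{"x":0.0125,"y":0.2,"z":0,"ax":0,"ay":0,"az":0},{"x":0.0125,"y":0.2,"z":0,"ax":0,"ay":0,"az":0},{"x":0.0125,"y":0.2,"z":0,"ax":0,"ay":0,"az":0},{"x":0.0125,"y":0.2,"z":0,"ax":0,"ay":0,"az":0},{"x":0.01,"y":0.12,"z":0,"ax":0,"ay":0,"az":0}]'
python3 -m handwheel '[{"x":0,"y":0.0025,"z":0,"ax":0,"ay":0,"az":0},{"x":0,"y":0,"z":-0.05,"ax":0,"ay":0,"az":0},{"x":0,"y":0,"z":-0.05,"ax":0,"ay":0,"az":0},{"x":0,"y":0,"z":-0.03,"ax":0,"ay":0,"az":0},{"x":0,"y":0,"z":0,"ax":0,"ay":0,"az":0},{"x":0,"y":0,"z":0,"ax":0,"ay":0,"az":0},{"x":0,"y":0,"z":0,"ax":0,"ay":0,"az":0},{"x":0,"y":0,"z":0,"ax":0,"ay":0,"az":0}]'
python3 - <<'E'
from h import *
import pickle
pickle.dump(arm.camera_params('wrist'),open('w5.pkl','wb'))
a=save('wrist','w5')
b=save('top','t5'); cv2.imwrite('pics/m5.png',np.hstack([cv2.resize(a,(480,360)),cv2.resize(b[170:275,145:305],(320,210),interpolation=cv2.INTER_CUBIC)[:360] if 0 else np.vstack([cv2.resize(b[170:275,145:305],(320,210),interpolation=cv2.INTER_CUBIC),np.zeros((150,320,3),np.uint8)])]))
E
```

```text
clock: 12.35
position: [493.6, 15.4, 184.5]
ee_rot: [1.0, 0.001, 0.003, -0.001]
contact_force: [0.7, 0.1, -0.3]
gripper_width: 85.1
grasp_force: 0.0
clock: 13.15
position: [510.5, 261.8, 178.3]
ee_rot: [1.0, 0.001, -0.001, 0.001]
contact_force: [-0.7, -1.0, -0.3]
gripper_width: 85.3
grasp_force: 0.0
clock: 13.95
position: [511.8, 259.5, 155.2]
ee_rot: [1.0, 0.0, 0.0, -0.0]
contact_force: [0.1, -0.3, -0.8]
gripper_width: 85.0
grasp_force: 0.0
```

View pics/m5.png

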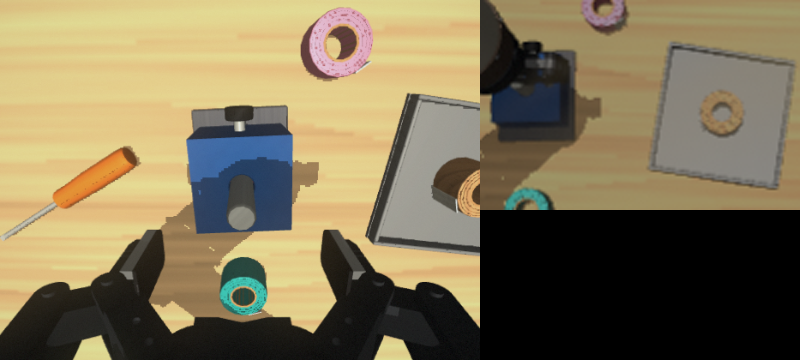

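The pale roll lies flat in the middle of the tray (top inset at (720,113)) and the spindle stands alone in the block. Next is fine centring of the spindle between the fingers.

Run:
```python
from h import *
import pickle
P=pickle.load(open('w5.pkl','rb'));im=cv2.imread('pics/w5_raw.png')
h=cv2.cvtColor(im,cv2.COLOR_BGR2HSV).astype(int);S,V=h[...,1],h[...,2]
for y in range(210,275,5):
    x=np.where((S[y,230:340]<70))[0]+230
    print(y,(x.min(),x.max(),(x.min()+x.max())/2) if len(x) else '')
for y in range(272,312,6):
    r=V[y]; L=280
    d=np.where(r<75)[0]; print('f',y,d[d<225].max() if (d<225).any() else '',d[d>335].min() if (d>335).any() else '')
for p in [(222,158),(340,158),(341,267),(226,272)]:print(onz(P,*p,80).round(1))
print(P['position'],P['orientation'])
for X in [(511.5,259.6,138),(511.5,259.6,80)]:print(proj(P,X))
```

```text
210 (np.int64(270), np.int64(293), np.float64(281.5))
215 (np.int64(268), np.int64(294), np.float64(281.0))
220 (np.int64(268), np.int64(295), np.float64(281.5))
225 (np.int64(267), np.int64(295), np.float64(281.0))
230 (np.int64(267), np.int64(296), np.float64(281.5))
235 (np.int64(266), np.int64(296), np.float64(281.0))
240 (np.int64(265), np.int64(297), np.float64(281.0))
245 (np.int64(265), np.int64(297), np.float64(281.0))
250 (np.int64(264), np.int64(298), np.float64(281.0))
255 (np.int64(265), np.int64(298), np.float64(281.5))
260 (np.int64(267), np.int64(296), np.float64(281.5))
265 (np.int64(271), np.int64(291), np.float64(281.0))
270 (np.int64(277), np.int64(289), np.float64(283.0))
f 272 188 377
f 278 189 376
f 284 190 376
f 290 190 375
f 296 191 374
f 302 191 375
f 308 190 376
[555.2 300.8  80. ]
[555.3 220.3  80. ]
[471.7 214.8  80. ]
[467.3 302.9  80. ]
[592.61751041 259.30916976 298.42137793] [ 0.69825519 -0.69793286 -0.11272822  0.11234661]
(np.float64(282.23199718596294), np.float64(254.6930546985301))
(np.float64(282.3757410099428), np.float64(218.1715375497179))
```

```bash
python3 -m handwheel '[{"x":0,"y":0.003,"z":-0.03,"ax":0,"ay":0,"az":0},{"x":0,"y":0,"z":-0.05,"ax":0,"ay":0,"az":0},{"x":0,"y":0,"z":-0.06,"ax":0,"ay":0,"az":0},{"x":0,"y":0,"z":-0.06,"ax":0,"ay":0,"az":0},{"x":0,"y":0,"z":-0.05,"ax":0,"ay":0,"az":0},{"x":0,"y":0,"z":-0.03,"ax":0,"ay":0,"az":0},{"x":0,"y":0,"z":-0.02,"ax":0,"ay":0,"az":0},{"x":0,"y":0,"z":-0.005,"ax":0,"ay":0,"az":0}]' -0.38
python3 -m handwheel '[{"x":0,"y":0,"z":0,"ax":0,"ay":0,"az":0},{"x":0,"y":0,"z":0,"ax":0,"ay":0,"az":0},{"x":0,"y":0,"z":0,"ax":0,"ay":0,"az":0},{"x":0,"y":0,"z":0,"ax":0,"ay":0,"az":0},{"x":0,"y":0,"z":0,"ax":0,"ay":0,"az":0},{"x":0,"y":0,"z":0,"ax":0,"ay":0,"az":0},{"x":0,"y":0,"z":0,"ax":0,"ay":0,"az":0},{"x":0,"y":0,"z":0,"ax":0,"ay":0,"az":0}]'
python3 - <<'E'
from h import *
import pickle
pickle.dump(arm.camera_params('wrist'),open('w6.pkl','wb'))
a=save('wrist','w6',(160,200,400,420),2.5)
h=cv2.cvtColor(a,cv2.COLOR_BGR2HSV)
E
```

```text
clock: 14.85
position: [511.4, 260.1, 93.2]
ee_rot: [1.0, 0.0, -0.0, 0.0]
contact_force: [0.2, 1.3, -0.5]
gripper_width: 26.3
grasp_force: 0.0
clock: 15.65
position: [511.5, 260.1, 93.7]
ee_rot: [1.0, 0.0, -0.0, 0.0]
contact_force: [-0.4, -0.8, -0.0]
gripper_width: 26.5
grasp_force: 0.0
```

View pics/w6.png

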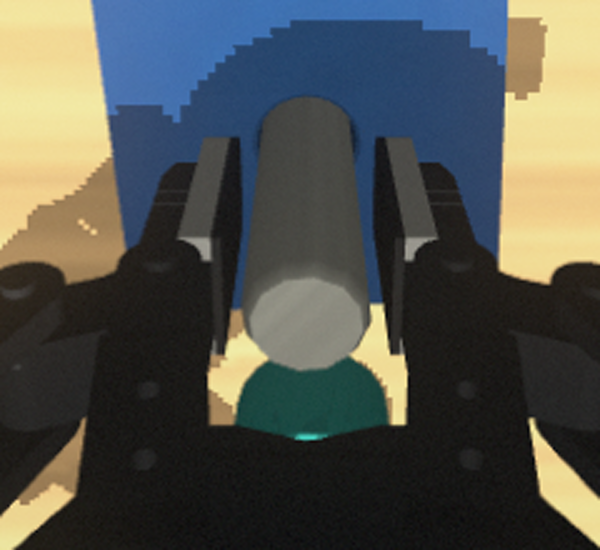

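The spindle (crop columns 244–370, midpoint 307) sits centred between the pads (mid 307.5), with the pads clear of the block. I'll close.

```bash
python3 -m handwheel '[{"x":0,"y":0,"z":0,"ax":0,"ay":0,"az":0},{"x":0,"y":0,"z":0,"ax":0,"ay":0,"az":0},{"x":0,"y":0,"z":0,"ax":0,"ay":0,"az":0},{"x":0,"y":0,"z":0,"ax":0,"ay":0,"az":0},{"x":0,"y":0,"z":0,"ax":0,"ay":0,"az":0},{"x":0,"y":0,"z":0,"ax":0,"ay":0,"az":0},{"x":0,"y":0,"z":0,"ax":0,"ay":0,"az":0},{"x":0,"y":0,"z":0,"ax":0,"ay":0,"az":0}]' -1
python3 -c "
from h import *
s=arm.read_state();print(s['contact_force'],s['wrist_torque'])"
```

```text
clock: 16.5
position: [511.6, 260.3, 93.9]
ee_rot: [1.0, 0.0, 0.0, -0.0]
contact_force: [0.2, 1.5, 1.9]
gripper_width: 18.9
grasp_force: 58.5
[0.2434834  1.47088949 1.91282092] [ 0.14623337 -0.06828275 -0.03370401]
```

```bash
python3 -m handwheel '[{"x":0,"y":0,"z":0.005,"ax":0,"ay":0,"az":0},{"x":0,"y":0,"z":0.005,"ax":0,"ay":0,"az":0},{"x":0,"y":0,"z":0.005,"ax":0,"ay":0,"az":0},{"x":0,"y":0,"z":0.005,"ax":0,"ay":0,"az":0},{"x":0,"y":0,"z":0.005,"ax":0,"ay":0,"az":0},{"x":0,"y":0,"z":0.005,"ax":0,"ay":0,"az":0},{"x":0,"y":0,"z":0,"ax":0,"ay":0,"az":0},{"x":0,"y":0,"z":0,"ax":0,"ay":0,"az":0}]'
python3 -c "
from h import *
s=arm.read_state();print(s['contact_force'],s['wrist_torque'])"
```

```text
clock: 17.3
position: [511.4, 260.1, 99.7]
ee_rot: [1.0, 0.0, -0.0, 0.0]
contact_force: [0.7, -1.0, -2.8]
gripper_width: 18.4
grasp_force: 58.6
[ 0.65051762 -0.97071102 -2.7689956 ] [ 0.00252146  0.00179278 -0.01242709]
```

The load is about 2.9 N, which is the spindle alone. I'll raise it the remaining 28 mm, for 34 mm in all.

```bash
python3 -m handwheel '[{"x":0,"y":0,"z":0.01,"ax":0,"ay":0,"az":0},{"x":0,"y":0,"z":0.015,"ax":0,"ay":0,"az":0},{"x":0,"y":0,"z":0.02,"ax":0,"ay":0,"az":0},{"x":0,"y":0,"z":0.02,"ax":0,"ay":0,"az":0},{"x":0,"y":0,"z":0.02,"ax":0,"ay":0,"az":0},{"x":0,"y":0,"z":0.02,"ax":0,"ay":0,"az":0},{"x":0,"y":0,"z":0.015,"ax":0,"ay":0,"az":0},{"x":0,"y":0,"z":0.01,"ax":0,"ay":0,"az":0}]'
python3 -m handwheel '[{"x":0,"y":0,"z":0.01,"ax":0,"ay":0,"az":0},{"x":0,"y":0,"z":0,"ax":0,"ay":0,"az":0},{"x":0,"y":0,"z":0,"ax":0,"ay":0,"az":0},{"x":0,"y":0,"z":0,"ax":0,"ay":0,"az":0},{"x":0,"y":0,"z":0,"ax":0,"ay":0,"az":0},{"x":0,"y":0,"z":0,"ax":0,"ay":0,"az":0},{"x":0,"y":0,"z":0,"ax":0,"ay":0,"az":0},{"x":0,"y":0,"z":0,"ax":0,"ay":0,"az":0}]'
python3 - <<'E'
from h import *
s=arm.read_state();print(s['contact_force'],s['wrist_torque'])
a=save('wrist','w7');b=save('side','s7')
cv2.imwrite('pics/m7.png',np.hstack([cv2.resize(a[150:420,140:420],(467,450)),cv2.resize(b[125:200,205:260],(330,450),interpolation=cv2.INTER_CUBIC)]))
E
```

```text
clock: 18.1
position: [511.6, 260.3, 126.1]
ee_rot: [1.0, 0.0, 0.0, -0.0]
contact_force: [0.7, 1.0, -3.4]
gripper_width: 18.7
grasp_force: 58.6
clock: 18.9
position: [511.5, 260.2, 127.7]
ee_rot: [1.0, 0.0, -0.0, 0.0]
contact_force: [0.7, -0.5, -2.6]
gripper_width: 18.4
grasp_force: 58.6
[ 0.70421496 -0.53662987 -2.59615064] [-0.02977188  0.0294418   0.04408209]
```

View pics/m7.png

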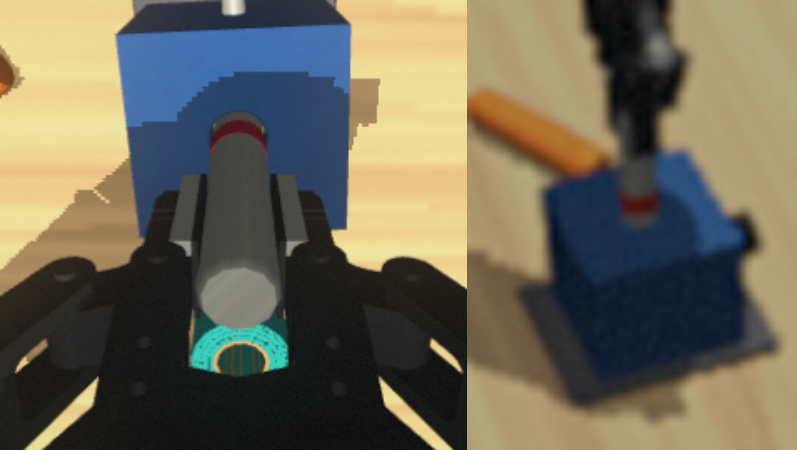

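Run:
```python
from h import *
a=cv2.cvtColor(cv2.imread('pics/w7_raw.png'),cv2.COLOR_BGR2HSV);print(a[214:240:2,283].tolist())
b=cv2.cvtColor(cv2.imread('pics/s7_raw.png'),cv2.COLOR_BGR2HSV);print(b[153:166,233].tolist())
```

```text
[[106, 160, 105], [107, 135, 81], [60, 7, 73], [53, 14, 71], [177, 148, 74], [176, 185, 76], [177, 180, 75], [176, 185, 76], [6, 50, 81], [45, 7, 70], [30, 11, 68], [45, 14, 72], [23, 15, 69]]
[[36, 19, 66], [36, 19, 68], [40, 23, 68], [40, 23, 68], [8, 71, 72], [2, 168, 76], [1, 201, 75], [2, 131, 72], [9, 52, 69], [108, 38, 68], [108, 129, 73], [107, 167, 75], [107, 169, 74]]
```

Below the red band there is only bare grey steel and no yellow, the holder hasn't moved, and the wrist load is just the spindle's weight. I'm handing in.

```bash
python3 -c "
from bench import arm
print(arm.job_done())"
```

```text
the job is handed in; nothing more can be done
None
```

The pale roll lies flat in the grey tray, and the arm is holding the blue holder's spindle steady 34 mm up, with the red band clear of the block and the yellow band still hidden; the job is handed in, at about 19 s of the 59 s allowed.

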